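Find the hidden catch of the drop-front shoe box

ROBOT

A 6-joint arm with a two-finger parallel gripper is mounted at the origin on the work surface. World frame = base frame: x ahead of the robot, y to its left, z up, the work surface at z = 0. Lengths are in m, angles in degrees, forces in N, time in s.
With the tool pointing down it reaches from about 0.375 to 0.9 m from the base axis. Payload 3.1 kg.
Tool frame: the origin (TCP) lies at the very end of the fingers, on their centre line; the grasp point (between the pads) lies bot.grip_point_offset behind it (bot.grip_point_offset is the distance from the TCP to the grasp point, in m); z points along the fingers, y is the line along which they close (so a half turn about z gives the same grasp; the last joint's range is limited). The gripper opens to 87 mm and grips with 3 to 60 N. Pads are 19 mm wide; open, the fingers measure 117 mm over their backs; the gripper's body (75 mm by 190 mm) begins 51 mm behind the grasp point.
Start: joints at [62.825, 30.224, 82.088, -0, 67.689, -10.227], TCP at [0.182, 0.598, 0.2] pointing down, gripper open.
Joint ranges: [-176.69, 176.69], [-43.24, 126.21], [12.49, 139.97], [-82, 262], [0, 151.66], [-163.58, 163.58]. Speed limits (degrees/s): [159.86, 159.86, 180, 180, 180, 180].

INTERFACE

Orientations are given as a 3x3 rotation matrix whose columns are the frame's x, y, z axes.
In Python, from rig import bot, viewer, ticket gives the robot as it stands.
- The arm moves only by the tool servo_tool, never from a script. Its argument "targets" is a list of rows, each an object with "offset": the shift along the tool's x, y, z in m, a list of three; "dr": the turn, a rotation vector about the tool's x, y, z in degrees, a list of three. In form: [{"offset": [x, y, z], "dr": [ax, ay, az]}, ...]. A call has 1 to 20 rows; each row is the pose to reach, as a shift and turn from the pose commanded when the call began, along the tool's axes at that moment; what a row does not reach only later rows make up. A row lasts 1/12 s, in which the tool goes at most 41.7 mm and 7.16 degrees, less where a joint would pass 70% of its speed; a pose out of reach is approached as far as the arm can. A call with a gripper value outside its range is refused whole. "gripper" is the gripper command: -1 is fully open, 1 is shut, values between are in proportion, set as the call begins (left out, the last holds). The fingers move at their own pace and stop on an object; the grip force is fixed at half the most. Time passes only in rows, so rows that repeat a pose let the fingers close. It gives the time, the measured TCP pose, the force, the opening and the grip force at its end, in the units of the state.
- bot.read_state(): the state, without advancing time (a new reading comes with each control period).
- viewer.capture(name): name is "scene" or "top"; returns a dict with "color" (420x560x3 uint8, red, green, blue), "camera_matrix" (3x3 intrinsics, pixels), "R" (3x3) and "t" (3): a world point X has camera coordinates R X + t. Camera axes: x right, y down, z forward; pixel columns grow to the right and rows downward; lengths in m; the calibration is good to about 2 mm. A picture is of the moment at which its call begins. There is no depth.
- ticket.hand_in(): hands the job in; it is judged then, once.
The state is a dict: "time_s": time; "joint_positions": joint angles; "qvel": joint speeds; "tau": joint torques, N m; "position": TCP position; "tcp_rot": TCP orientation; "force": force on the tool from outside, world axes, zero at the start; "moment": the same for the moment, N m; "opening": opening from 0.0 (shut) to 1.0 (fully open); "grasp_force": force on a finger pad.
Only numpy, scipy, OpenCV 4.12 (cv2) and the standard library are available. Lean on these libraries where they do the work, as an engineer would, in place of code of your own. Each camera call takes 0.05 s, during which the arm holds its last target. There are 200 camera calls.

TASK

The front panel of the ash shoe box is held shut by a concealed catch: one of the four identical round wooden caps let flush into the box's top board gives when pressed, the other three are fixed. Feel across the caps with closed fingertips, find the one that gives and press it fully in so that the front panel drops open by itself. Pick nothing up, leave everything else standing where it is, and finish clear of everything.

Things in the scene. Friction and masses are not known exactly. Their poses are not given: they have to be found in the camera images.
- case: Fixed light-ash shoe box on the bench, 240 mm deep (its x), 460 mm wide (its y), 150 mm high (z); origin at the centre of its underside, x pointing away from the robot (towards its back), z up. Its top board is flat and level at 150 mm. Its open front is closed by a hinged panel.
- cap0 (a point): Centre of the upper face of round wooden cap 0 (caps 0 to 3 stand in a row along the box's y, from -y to +y, 95 mm apart). The caps are level discs of 50 mm diameter, each in a 53 mm round hole, their face 2 mm below the top board's surface. Any one of the four may be the sprung catch; the others are rigid. All look alike. The point is fixed to the box and does not move when the cap is pressed.
- cap1 (a point): Centre of the upper face of round wooden cap 1 (caps 0 to 3 stand in a row along the box's y, from -y to +y, 95 mm apart). The caps are level discs of 50 mm diameter, each in a 53 mm round hole, their face 2 mm below the top board's surface. Any one of the four may be the sprung catch; the others are rigid. All look alike. The point is fixed to the box and does not move when the cap is pressed.
- cap2 (a point): Centre of the upper face of round wooden cap 2 (caps 0 to 3 stand in a row along the box's y, from -y to +y, 95 mm apart). The caps are level discs of 50 mm diameter, each in a 53 mm round hole, their face 2 mm below the top board's surface. Any one of the four may be the sprung catch; the others are rigid. All look alike. The point is fixed to the box and does not move when the cap is pressed.
- cap3 (a point): Centre of the upper face of round wooden cap 3 (caps 0 to 3 stand in a row along the box's y, from -y to +y, 95 mm apart). The caps are level discs of 50 mm diameter, each in a 53 mm round hole, their face 2 mm below the top board's surface. Any one of the four may be the sprung catch; the others are rigid. All look alike. The point is fixed to the box and does not move when the cap is pressed.
- catch (a joint): Travel of the one sprung cap, m: 0 at rest, 0.006 fully pressed straight down; it springs back. It begins to move at about 2 N and is fully down at about 4 N; the panel is released at about 3.5 mm. It does not tell which of the caps it is.
- panel (a joint): Angle of the box's drop-down front panel (460 wide, 136 high, 12 mm thick, hinged along its lower edge at the box's front), rad: 0 shut and upright, 1.5 lying open towards the robot. Once the catch has been held in for about half a second it falls open by itself, slowly, in about 2 s, sweeping the 150 mm in front of the box.
- panel_edge (a point): Middle of the upper edge of the front panel (moves with it).
- jar: Sealed glass coin jar with metal lid, 64 mm diameter, 70 mm high, standing on the rear part of the box's top board; origin at the centre of its underside. Bystander.
- stopper: Chrome door stopper with rubber top, foot 48 mm diameter, 50 mm high, on the rear part of the box's top board; origin at the centre of its underside. Bystander.
- boot_a: Hard plastic rain boot toe stuffed with a cedar block, about 170 long (x, toe to +x), 84 wide, 86 mm high, on the bench to the left of the box; origin under its middle. Bystander.
- boot_b: The other boot toe, the same size. Bystander.
- tray: Brown ceramic tray, 120 (x) x 170 (y) x 22 mm, on the bench to the right of the box; origin at the centre of its underside. Bystander.
- hanger_a: Small white plastic hanger lying flat on the bench to the right, 188 mm wide (y), about 98 mm long with its hook (x), 8 mm thick; origin at the middle of its lower bar. Bystander.
- hanger_b: The other small hanger, the same, lying on the left of the bench. Bystander.

How it is judged:
By the outcome, as a careful person would: the job done as asked, in the order asked, and still so for the second after the job is handed in, with the robot touching nothing.
It also fails if it takes over 51 s, if anything falls off the work surface, if the arm or the gripper's body presses on something with over 40 N, if the wrist force passes 120 N, or if a joint passes its speed limit or range.

## Working session

There is one attempt and no reset: what is moved stays moved. The work goes in short steps, Python scripts to look and compute and a tool call to move; the robot and the scene stay as the last step left them, time stands still between calls to the robot, and variables do not carry over. Pictures are saved under pics/ and viewed, at most 10 in all, crops included, and the job is handed in when it is done.

Besides the shell and the picture viewer there is one more tool, called after "Emit:" as name([rows], argument=value, ...), one row to a line, values as JSON. servo_tool: Moves the arm, as the interface text tells. Its arguments: {"type":"object","properties":{"targets":{"type":"array"},"gripper":{"type":"number"}},"required":["targets"]}

```bash
mkdir -p pics
python3 - <<'E'
from rig import bot, viewer
import cv2, pickle, numpy as np
np.set_printoptions(precision=4,suppress=True)
for n in("scene","top"):
    c=viewer.capture(n); pickle.dump(c,open(f"{n}.pkl","wb")); cv2.imwrite(f"pics/{n}0.png",c["color"][:,:,::-1])
    print(n,c["camera_matrix"],c["R"],c["t"])
s=bot.read_state(); print(s["time_s"],s["position"],s["tcp_rot"],s["force"],s["opening"],bot.grip_point_offset)
E
```

```text
scene [[389.6193   0.     283.3575]
 [  0.     389.6193 212.0363]
 [  0.       0.       1.    ]] [[ 0.0642  0.9979  0.0046]
 [ 0.545  -0.0312 -0.8379]
 [-0.836   0.0563 -0.5459]] [-0.0793 -0.2139  1.6327]
top [[504.4484   0.     274.3699]
 [  0.     504.4484 212.2166]
 [  0.       0.       1.    ]] [[-0.0209 -0.9998  0.0045]
 [-0.993   0.0202 -0.1163]
 [ 0.1162 -0.0069 -0.9932]] [0.0648 0.5828 1.4334]
0.1 [0.1818 0.5972 0.1987] [[-0.9565  0.2916 -0.0009]
 [ 0.2916  0.9565 -0.0017]
 [ 0.0004 -0.0019 -1.    ]] [ 0.3281 -0.008  -0.2114] 1.0035000728628536 0.0187
```

View pics/top0.png

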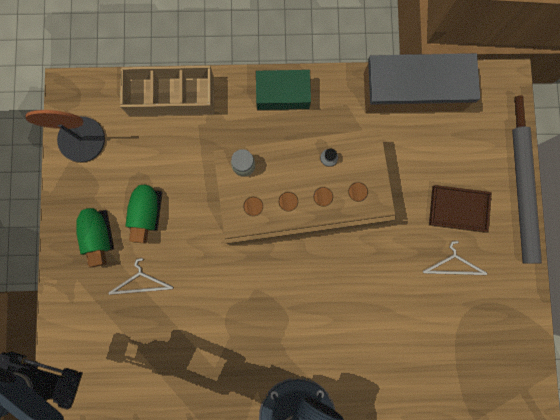

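View pics/scene0.png

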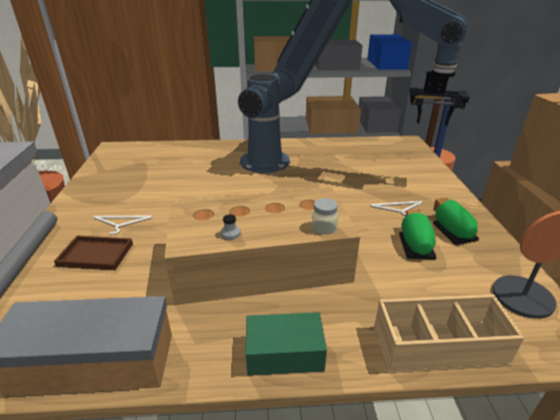

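The top view shows caps 3 to 0 from left to right at about (254,206), (288,201), (323,196) and (358,191). The jar at (242,160) and the stopper at (330,156) stand behind the row. The scene view confirms this layout. Next I measure the caps by colour mask and triangulate them across both views.

```bash
cat > h.py <<'E'
import cv2, pickle, numpy as np
np.set_printoptions(precision=4,suppress=True)
def ray(c,p,z):
    d=c["R"].T@np.linalg.solve(c["camera_matrix"],[*p,1]); o=-c["R"].T@c["t"]
    return o+d*(z-o[2])/d[2]
E
python3 - <<'E'
from h import *
for n,box in(("top",(235,175,375,220)),("scene",(185,195,330,225))):
    c=pickle.load(open(n+".pkl","rb")); im=c["color"]; x0,y0,x1,y1=box
    hsv=cv2.cvtColor(im,cv2.COLOR_RGB2HSV)[y0:y1,x0:x1].astype(int)
    r=im[y0:y1,x0:x1].astype(float); ratio=r[...,0]/(r[...,1]+1)
    med=np.median(ratio); m=((ratio>med+.2)).astype(np.uint8)
    k,l,st,ce=cv2.connectedComponentsWithStats(m)
    print(n,med)
    for i in range(1,k):
        if st[i,4]>30: p=ce[i]+[x0,y0]; print(st[i],p,ray(c,p,.148))
c=pickle.load(open("top.pkl","rb"))
print("jar",ray(c,(242,157),.22),"stopper",ray(c,(331,154),.2))
for p in [(395,215),(227,242)]: print("front corner top?",ray(c,p,.15),ray(c,p,0))
E
```

```text
top 1.2547169811320755
[114   8  18  18 210] [357.4286 191.5524] [ 0.6222 -0.1714  0.148 ]
[ 79  13  18  18 204] [323.0735 196.3725] [ 0.6109 -0.0784  0.148 ]
[ 44  17  18  18 206] [287.7913 200.835 ] [0.6007 0.0169 0.148 ]
[  9  23  18  17 208] [252.7356 205.8798] [0.5889 0.1113 0.148 ]
scene 1.2451612903225806
[116   6  13   8  86] [307.314  204.4884] [0.5882 0.1066 0.148 ]
[ 81   9  18   9 113] [274.3628 207.8584] [0.6002 0.0158 0.148 ]
[ 46  12  18   9 120] [239.1417 211.275 ] [ 0.6117 -0.0785  0.148 ]
[  9  16  19   9 127] [202.8819 214.685 ] [ 0.6228 -0.1728  0.148 ]
jar [0.7067 0.1343 0.22  ] stopper [ 0.7147 -0.0972  0.2   ]
front corner top? [ 0.5563 -0.2692  0.15  ] [ 0.5723 -0.3063  0.    ]
front corner top? [0.4933 0.1811 0.15  ] [0.5022 0.1944 0.    ]
```

Emit:
servo_tool([
  {"offset": [-0.015,-0.01,0],"dr": [0,0,-1]},
  {"offset": [-0.04,-0.026,0],"dr": [0,0,-3]},
  {"offset": [-0.07,-0.046,0],"dr": [0,0,-5]},
  {"offset": [-0.1,-0.065,0],"dr": [0,0,-7]},
  {"offset": [-0.133,-0.087,0],"dr": [0,0,-9]},
  {"offset": [-0.166,-0.108,0],"dr": [0,0,-11]},
  {"offset": [-0.2,-0.13,0],"dr": [0,0,-13]},
  {"offset": [-0.233,-0.152,0],"dr": [0,0,-15]},
  {"offset": [-0.266,-0.173,0],"dr": [0,0,-17]},
  {"offset": [-0.3,-0.195,0],"dr": [0,0,-19]},
  {"offset": [-0.333,-0.217,0],"dr": [0,0,-20]},
  {"offset": [-0.366,-0.238,0],"dr": [0,0,-21]},
  {"offset": [-0.4,-0.26,0.002],"dr": [0,0,-22]},
  {"offset": [-0.433,-0.282,0.004],"dr": [0,0,-23]},
  {"offset": [-0.466,-0.303,0.006],"dr": [0,0,-23.7]},
  {"offset": [-0.495,-0.322,0.008],"dr": [0,0,-23.7]},
  {"offset": [-0.518,-0.337,0.01],"dr": [0,0,-23.7]},
  {"offset": [-0.531,-0.346,0.01],"dr": [0,0,-23.7]},
  {"offset": [-0.531,-0.346,0.01],"dr": [0,0,-23.7]},
  {"offset": [-0.531,-0.346,0.01],"dr": [0,0,-23.7]},
], gripper=1)

```text
time_s: 1.77
position: [0.5886, 0.1121, 0.1891]
tcp_rot: [[-0.993, -0.116, -0.002], [-0.116, 0.993, 0.001], [0.002, 0.001, -1.0]]
force: [0.5, -0.1, -0.2]
opening: 0.007
grasp_force: 0.0
```

Emit:
servo_tool([
  {"offset": [0,0,0.008],"dr": [0,0,0]},
  {"offset": [0,0,0.018],"dr": [0,0,0]},
  {"offset": [0,0,0.028],"dr": [0,0,0]},
  {"offset": [0,0,0.034],"dr": [0,0,0]},
  {"offset": [0,0,0.037],"dr": [0,0,0]},
  {"offset": [0,0,0.039],"dr": [0,0,0]},
  {"offset": [0,0,0.04],"dr": [0,0,0]},
  {"offset": [0,0,0.041],"dr": [0,0,0]},
  {"offset": [0,0,0.042],"dr": [0,0,0]},
  {"offset": [0,0,0.042],"dr": [0,0,0]},
])

```text
time_s: 2.6
position: [0.5894, 0.112, 0.1477]
tcp_rot: [[-0.993, -0.117, 0.0], [-0.117, 0.993, -0.0], [-0.0, -0.0, -1.0]]
force: [-0.1, -0.6, -0.7]
opening: -0.0
grasp_force: 0.0
```

Emit:
servo_tool([
  {"offset": [0,0,0.0005],"dr": [0,0,0]},
  {"offset": [0,0,0.001],"dr": [0,0,0]},
  {"offset": [0,0,0.0015],"dr": [0,0,0]},
  {"offset": [0,0,0.002],"dr": [0,0,0]},
  {"offset": [0,0,0.002],"dr": [0,0,0]},
])

```text
time_s: 3.02
position: [0.5892, 0.1121, 0.1455]
tcp_rot: [[-0.993, -0.118, -0.0], [-0.118, 0.993, -0.0], [0.0, -0.0, -1.0]]
force: [0.8, 0.1, -0.5]
opening: 0.007
grasp_force: 0.0
```

Emit:
servo_tool([
  {"offset": [0,0,0.0005],"dr": [0,0,0]},
  {"offset": [0,0,0.001],"dr": [0,0,0]},
  {"offset": [0,0,0.0015],"dr": [0,0,0]},
  {"offset": [0,0,0.0015],"dr": [0,0,0]},
])

```text
time_s: 3.35
position: [0.5891, 0.1121, 0.1439]
tcp_rot: [[-0.993, -0.118, -0.0], [-0.118, 0.993, -0.0], [0.0, -0.0, -1.0]]
force: [-0.6, 0.4, 0.2]
opening: 0.005
grasp_force: 0.0
```

Emit:
servo_tool([
  {"offset": [0,0,0.0005],"dr": [0,0,0]},
  {"offset": [0,0,0.001],"dr": [0,0,0]},
  {"offset": [0,0,0.0015],"dr": [0,0,0]},
  {"offset": [0,0,0.0015],"dr": [0,0,0]},
])

```text
time_s: 3.68
position: [0.5891, 0.1121, 0.1424]
tcp_rot: [[-0.993, -0.118, -0.0], [-0.118, 0.993, 0.0], [0.0, 0.0, -1.0]]
force: [0.5, -0.1, -0.2]
opening: 0.005
grasp_force: 0.0
```

Run:
```python
from rig import bot, viewer
import cv2
for n,(x0,y0,x1,y1) in(("scene",(150,130,370,300)),):
    c=viewer.capture(n)["color"][y0:y1,x0:x1,::-1]; cv2.imwrite(f"pics/{n}1.png",cv2.resize(c,None,fx=3,fy=3,interpolation=cv2.INTER_CUBIC))
s=bot.read_state();print(s["force"],s["position"],s["tau"])
```

```text
[ 0.01287327 -0.0225124   0.225427  ] [0.58917762 0.11207503 0.14247783] [-2.01103489e-03 -4.31158412e+01 -1.52611881e+01 -3.91113432e-02
  7.01899524e-02  1.47536383e-05]
```

View pics/scene1.png

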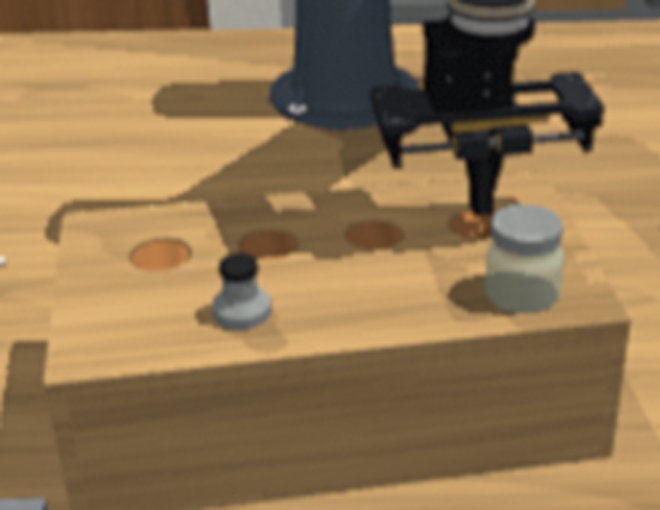

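The closed fingertips are over cap 3, at about (475,215) in the crop, and there is no contact force yet. I'll keep going down in small steps.

Emit:
servo_tool([
  {"offset": [0,0,0.0005],"dr": [0,0,0]},
  {"offset": [0,0,0.001],"dr": [0,0,0]},
  {"offset": [0,0,0.0015],"dr": [0,0,0]},
  {"offset": [0,0,0.0015],"dr": [0,0,0]},
])

```text
time_s: 4.07
position: [0.5891, 0.1121, 0.1409]
tcp_rot: [[-0.993, -0.118, -0.0], [-0.118, 0.993, -0.0], [0.0, 0.0, -1.0]]
force: [-0.1, -1.6, -0.3]
opening: 0.003
grasp_force: 0.0
```

Run:
```python
from rig import bot, viewer
import cv2
x0,y0,x1,y1=200,110,410,270
c=viewer.capture("top")["color"][y0:y1,x0:x1,::-1]; cv2.imwrite("pics/top1.png",cv2.resize(c,None,fx=3,fy=3,interpolation=cv2.INTER_CUBIC))
s=bot.read_state();print(s["force"],s["position"],s["tau"])
```

```text
[-0.13346127 -0.2403354  -0.15490737] [0.58916166 0.1120965  0.14097173] [-1.51725872e-03 -4.31510103e+01 -1.52083290e+01 -3.90433450e-02
  7.01195444e-02 -8.55757150e-06]
```

View pics/top1.png

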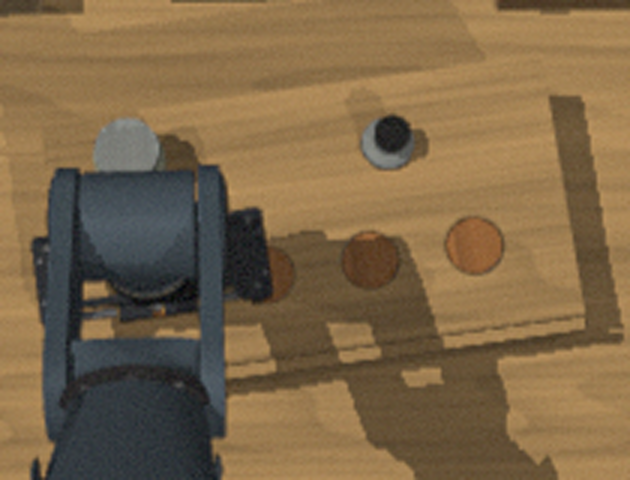

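The panel is still shut (front edge at about (400,350) in the crop) and the reading is still free of force. I'll continue down.

Emit:
servo_tool([
  {"offset": [0,0,0.0005],"dr": [0,0,0]},
  {"offset": [0,0,0.001],"dr": [0,0,0]},
  {"offset": [0,0,0.0015],"dr": [0,0,0]},
  {"offset": [0,0,0.002],"dr": [0,0,0]},
  {"offset": [0,0,0.002],"dr": [0,0,0]},
])

```text
time_s: 4.53
position: [0.5892, 0.1121, 0.1389]
tcp_rot: [[-0.993, -0.118, -0.0], [-0.118, 0.993, 0.0], [0.0, 0.0, -1.0]]
force: [0.4, 0.2, -0.4]
opening: 0.006
grasp_force: 0.0
```

Run:
```python
from h import *
from rig import bot, viewer
c=viewer.capture("scene"); s=bot.read_state(); p=s["position"]; print(s["force"],p)
for z in (0,.01):
    q=c["camera_matrix"]@(c["R"]@(p+[0,0,z])+c["t"]); print(q[:2]/q[2])
im=c["color"]; print(im[190:212,300:316].sum(2)//3)
```

```text
[0.0964 0.0788 0.5503] [0.5892 0.1121 0.139 ]
[309.2238 207.41  ]
[309.3732 204.3214]
[[152 149 148 149 147 123  57  12  12  16  22  24  22  14  18  54]
 [151 151 152 154 155 138  71  14   9  17  23  23  23  16  22  69]
 [155 154 155 155 158 142  76  18  12  16  23  23  21  17  29  83]
 [154 154 155 155 156 142  77  17   9  21  23  20  21  17  40  98]
 [153 154 154 156 157 142  77  17  11  19  22  23  19  21  59 116]
 [155 155 156 158 159 144  79  19  10  19  23  21  20  27  78 131]
 [156 156 158 161 160 145  79  19  13  17  22  22  20  28  77 119]
 [136 137 144 153 143 126  67  17  11  20  22  23  20  26  62  96]
 [104 105 114 126 112  93  49  12  11  18  22  22  21  24  56  89]
 [ 93  93  96 100  95  84  52  18  12  17  23  23  19  22  57  94]
 [ 90  88  86  88  95  98  83  42  12  15  22  20  20  24  66 114]
 [ 85  79  76  81  97 114 111  70  25  23  27  27  21  33  82 136]
 [ 81  75  73  74  87 109 120  95  51  47  50  44  39  51 100 149]
 [ 76  73  73  72  75  89 106  95  68  73  82  67  57  72 114 153]
 [ 73  73  73  73  73  75  81  80  74  80  90  77  65  78 121 159]
 [ 73  72  74  73  73  73  74  74  72  70  78  84  66  70 112 151]
 [ 75  73  72  73  72  73  75  78  72  63  74  89  66  64  90 123]
 [ 83  79  77  75  73  74  82  90  76  61  67  79  62  61  78  93]
 [ 93  91  88  83  79  78  84  93  78  66  62  63  65  73  77  80]
 [ 97  97  96  92  87  85  84  84  82  85  82  84  98 105  95  81]
 [ 94  93  94  92  94  98  97  96 105 123 126 126 132 130 110  86]
 [ 98  97  97  98 107 126 129 129 136 151 155 150 141 134 117  94]]
```

The reported TCP should project to row 207, but the visible tip ends near row 202. So the fingertips are really higher than reported and still hovering. I'll keep going slowly.

Emit:
servo_tool([
  {"offset": [0,0,0.001],"dr": [0,0,0]},
  {"offset": [0,0,0.002],"dr": [0,0,0]},
  {"offset": [0,0,0.003],"dr": [0,0,0]},
  {"offset": [0,0,0.003],"dr": [0,0,0]},
  {"offset": [0,0,0.003],"dr": [0,0,0]},
])

```text
time_s: 5.0
position: [0.5892, 0.1121, 0.1359]
tcp_rot: [[-0.993, -0.118, -0.0], [-0.118, 0.993, -0.0], [0.0, -0.0, -1.0]]
force: [0.4, -0.2, 1.0]
opening: 0.005
grasp_force: 0.0
```

Emit:
servo_tool([
  {"offset": [0,0,0.0005],"dr": [0,0,0]},
  {"offset": [0,0,0.001],"dr": [0,0,0]},
  {"offset": [0,0,0.0015],"dr": [0,0,0]},
  {"offset": [0,0,0.002],"dr": [0,0,0]},
  {"offset": [0,0,0.002],"dr": [0,0,0]},
])

```text
time_s: 5.42
position: [0.5892, 0.1121, 0.1339]
tcp_rot: [[-0.993, -0.118, -0.0], [-0.118, 0.993, 0.0], [0.0, 0.0, -1.0]]
force: [0.5, -0.5, -1.0]
opening: 0.001
grasp_force: 0.0
```

Emit:
servo_tool([
  {"offset": [0,0,0.0005],"dr": [0,0,0]},
  {"offset": [0,0,0.001],"dr": [0,0,0]},
  {"offset": [0,0,0.0015],"dr": [0,0,0]},
  {"offset": [0,0,0.002],"dr": [0,0,0]},
  {"offset": [0,0,0.002],"dr": [0,0,0]},
])

```text
time_s: 5.83
position: [0.5891, 0.1121, 0.1319]
tcp_rot: [[-0.993, -0.118, -0.0], [-0.118, 0.993, 0.0], [0.0, 0.0, -1.0]]
force: [0.0, 0.5, -0.6]
opening: 0.006
grasp_force: 0.0
```

Emit:
servo_tool([
  {"offset": [0,0,0.0005],"dr": [0,0,0]},
  {"offset": [0,0,0.001],"dr": [0,0,0]},
  {"offset": [0,0,0.0015],"dr": [0,0,0]},
  {"offset": [0,0,0.002],"dr": [0,0,0]},
  {"offset": [0,0,0.002],"dr": [0,0,0]},
])

```text
time_s: 6.25
position: [0.5891, 0.1121, 0.1299]
tcp_rot: [[-0.993, -0.118, -0.0], [-0.118, 0.993, -0.0], [0.0, -0.0, -1.0]]
force: [-0.0, 0.6, 0.1]
opening: 0.003
grasp_force: 0.0
```

Run:
```python
from h import *
from rig import bot, viewer
c=viewer.capture("scene"); s=bot.read_state(); p=s["position"]; print(s["force"],p)
q=c["camera_matrix"]@(c["R"]@p+c["t"]); print(q[:2]/q[2])
im=c["color"]; print(im[198:210,304:316].sum(2)//3)
cv2.imwrite("pics/s2.png",cv2.resize(im[170:230,270:350,::-1],None,fx=8,fy=8,interpolation=cv2.INTER_CUBIC))
```

```text
[0.3204 0.0865 0.0289] [0.5892 0.1121 0.13  ]
[309.0951 210.1657]
[[116 121  65  13  13  21  24  23  19  23  53  89]
 [ 96  89  43   7  12  20  24  23  19  24  58  94]
 [ 86  75  35   8  13  19  23  22  19  25  67 113]
 [ 77  69  34  11  13  19  24  23  19  30  84 136]
 [ 75  69  43  15  15  21  21  21  19  41  99 149]
 [ 74  72  58  26  12  19  21  22  19  48 106 152]
 [ 74  76  67  38  18  20  25  24  24  50 107 151]
 [ 74  75  70  51  30  33  36  38  40  57  98 138]
 [ 75  73  73  64  51  50  52  52  59  76  89 116]
 [ 73  73  74  74  66  60  58  58  65  79  82  93]
 [ 78  77  76  75  72  64  61  58  60  69  78  80]
 [ 87  86  83  81  79  72  71  73  74  81  88  81]]
```

View pics/s2.png

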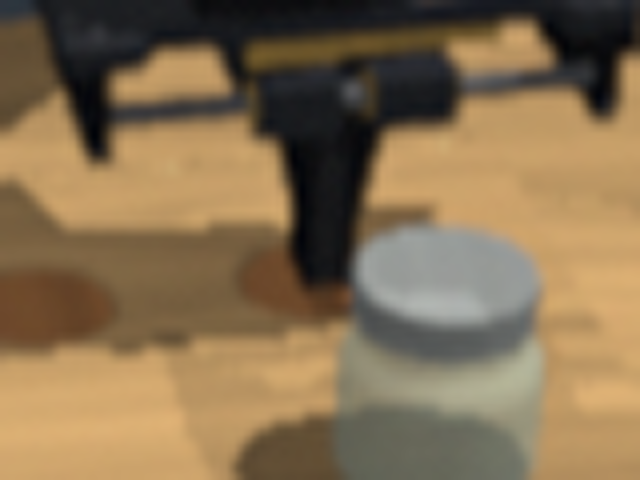

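The tips are at about row 205, just above the centre of the cap (ellipse rows 200 to 210). A few millimetres remain.

Emit:
servo_tool([
  {"offset": [0,0,0.0005],"dr": [0,0,0]},
  {"offset": [0,0,0.001],"dr": [0,0,0]},
  {"offset": [0,0,0.0015],"dr": [0,0,0]},
  {"offset": [0,0,0.002],"dr": [0,0,0]},
  {"offset": [0,0,0.002],"dr": [0,0,0]},
])

```text
time_s: 6.72
position: [0.5891, 0.1121, 0.1279]
tcp_rot: [[-0.993, -0.118, -0.0], [-0.118, 0.993, -0.0], [0.0, -0.0, -1.0]]
force: [0.0, 0.8, 0.1]
opening: 0.004
grasp_force: 0.0
```

Emit:
servo_tool([
  {"offset": [0,0,0.0005],"dr": [0,0,0]},
  {"offset": [0,0,0.001],"dr": [0,0,0]},
  {"offset": [0,0,0.0015],"dr": [0,0,0]},
  {"offset": [0,0,0.002],"dr": [0,0,0]},
  {"offset": [0,0,0.002],"dr": [0,0,0]},
])

```text
time_s: 7.13
position: [0.5892, 0.1121, 0.1259]
tcp_rot: [[-0.993, -0.118, -0.0], [-0.118, 0.993, -0.0], [0.0, 0.0, -1.0]]
force: [0.5, -0.4, 0.1]
opening: 0.004
grasp_force: 0.0
```

Emit:
servo_tool([
  {"offset": [0,0,0.0005],"dr": [0,0,0]},
  {"offset": [0,0,0.001],"dr": [0,0,0]},
  {"offset": [0,0,0.0015],"dr": [0,0,0]},
  {"offset": [0,0,0.002],"dr": [0,0,0]},
  {"offset": [0,0,0.002],"dr": [0,0,0]},
])

```text
time_s: 7.55
position: [0.5893, 0.1121, 0.1255]
tcp_rot: [[-0.993, -0.118, 0.001], [-0.118, 0.993, -0.0], [-0.001, -0.0, -1.0]]
force: [-3.2, -0.3, 8.4]
opening: 0.005
grasp_force: 3.8
```

Cap 3 is rigid: contact came at a reported z of 0.1257 and the force rose to 8 N within 0.4 mm. On to cap 2.

Emit:
servo_tool([
  {"offset": [0,0,-0.005],"dr": [0,0,0]},
  {"offset": [0,0,-0.015],"dr": [0,0,0]},
  {"offset": [0,-0.01,-0.018],"dr": [0,0,0]},
  {"offset": [0,-0.03,-0.018],"dr": [0,0,0]},
  {"offset": [0,-0.055,-0.018],"dr": [0,0,0]},
  {"offset": [0,-0.08,-0.018],"dr": [0,0,0]},
  {"offset": [0,-0.092,-0.018],"dr": [0,0,0]},
  {"offset": [0,-0.095,-0.018],"dr": [0,0,0]},
  {"offset": [0,-0.095,-0.012],"dr": [0,0,0]},
  {"offset": [0,-0.095,-0.006],"dr": [0,0,0]},
  {"offset": [0,-0.095,-0.003],"dr": [0,0,0]},
  {"offset": [0,-0.095,-0.002],"dr": [0,0,0]},
  {"offset": [0,-0.095,-0.001],"dr": [0,0,0]},
  {"offset": [0,-0.095,0],"dr": [0,0,0]},
  {"offset": [0,-0.095,0.0005],"dr": [0,0,0]},
  {"offset": [0,-0.095,0.0005],"dr": [0,0,0]},
  {"offset": [0,-0.095,0.0005],"dr": [0,0,0]},
])

```text
time_s: 8.97
position: [0.5994, 0.019, 0.1254]
tcp_rot: [[-0.993, -0.119, -0.001], [-0.119, 0.993, 0.0], [0.001, 0.0, -1.0]]
force: [-4.9, 0.5, 12.9]
opening: 0.01
grasp_force: 6.2
```

Cap 2 is rigid too. Next is cap 1.

Emit:
servo_tool([
  {"offset": [0,0,-0.005],"dr": [0,0,0]},
  {"offset": [0,0,-0.015],"dr": [0,0,0]},
  {"offset": [0,-0.01,-0.018],"dr": [0,0,0]},
  {"offset": [0,-0.03,-0.018],"dr": [0,0,0]},
  {"offset": [0,-0.055,-0.018],"dr": [0,0,0]},
  {"offset": [0,-0.08,-0.018],"dr": [0,0,0]},
  {"offset": [0,-0.094,-0.018],"dr": [0,0,0]},
  {"offset": [0,-0.097,-0.018],"dr": [0,0,0]},
  {"offset": [0,-0.097,-0.012],"dr": [0,0,0]},
  {"offset": [0,-0.097,-0.006],"dr": [0,0,0]},
  {"offset": [0,-0.097,-0.003],"dr": [0,0,0]},
  {"offset": [0,-0.097,-0.002],"dr": [0,0,0]},
  {"offset": [0,-0.097,-0.001],"dr": [0,0,0]},
  {"offset": [0,-0.097,0],"dr": [0,0,0]},
  {"offset": [0,-0.097,0],"dr": [0,0,0]},
  {"offset": [0,-0.097,0],"dr": [0,0,0]},
])

```text
time_s: 10.3
position: [0.612, -0.0781, 0.1237]
tcp_rot: [[-0.993, -0.118, 0.0], [-0.118, 0.993, 0.0], [-0.001, 0.0, -1.0]]
force: [-0.6, 0.9, 0.6]
opening: 0.006
grasp_force: 0.6
```

Cap 1 seems to give: z went below the rigid level with almost no force. I'll press further in small steps and hold.

Emit:
servo_tool([
  {"offset": [0,0,0.001],"dr": [0,0,0]},
  {"offset": [0,0,0.002],"dr": [0,0,0]},
  {"offset": [0,0,0.003],"dr": [0,0,0]},
  {"offset": [0,0,0.003],"dr": [0,0,0]},
])

```text
time_s: 10.63
position: [0.6121, -0.0783, 0.1206]
tcp_rot: [[-0.993, -0.117, 0.001], [-0.117, 0.993, 0.0], [-0.001, 0.0, -1.0]]
force: [0.1, 1.7, 2.6]
opening: 0.005
grasp_force: 1.5
```

It gives, at about 2.6 N and 5 mm in. Now I press it fully home and hold.

Emit:
servo_tool([
  {"offset": [0,0,0.001],"dr": [0,0,0]},
  {"offset": [0,0,0.002],"dr": [0,0,0]},
  {"offset": [0,0,0.0025],"dr": [0,0,0]},
  {"offset": [0,0,0.0025],"dr": [0,0,0]},
  {"offset": [0,0,0.0025],"dr": [0,0,0]},
  {"offset": [0,0,0.0025],"dr": [0,0,0]},
  {"offset": [0,0,0.0025],"dr": [0,0,0]},
  {"offset": [0,0,0.0025],"dr": [0,0,0]},
  {"offset": [0,0,0.0025],"dr": [0,0,0]},
  {"offset": [0,0,0.0025],"dr": [0,0,0]},
  {"offset": [0,0,0.0025],"dr": [0,0,0]},
  {"offset": [0,0,0.0025],"dr": [0,0,0]},
])

```text
time_s: 11.63
position: [0.6122, -0.0784, 0.1194]
tcp_rot: [[-0.993, -0.117, 0.001], [-0.117, 0.993, 0.0], [-0.001, -0.0, -1.0]]
force: [-1.6, 3.3, 8.8]
opening: 0.003
grasp_force: 4.5
```

The cap bottomed out at 0.1194, 6 mm below the rigid level, at 8.8 N, and was held for about 0.7 s. Now I retreat straight up and wait for the panel.

Emit:
servo_tool([
  {"offset": [0,0,-0.004],"dr": [0,0,0]},
  {"offset": [0,0,-0.012],"dr": [0,0,0]},
  {"offset": [0,0,-0.03],"dr": [0,0,0]},
  {"offset": [0,0,-0.055],"dr": [0,0,0]},
  {"offset": [0,0,-0.08],"dr": [0,0,0]},
  {"offset": [0,0,-0.105],"dr": [0,0,0]},
  {"offset": [0,0,-0.13],"dr": [0,0,0]},
  {"offset": [0,0,-0.145],"dr": [0,0,0]},
  {"offset": [0,0,-0.15],"dr": [0,0,0]},
  {"offset": [0,0,-0.15],"dr": [0,0,0]},
  {"offset": [0,0,-0.15],"dr": [0,0,0]},
  {"offset": [0,0,-0.15],"dr": [0,0,0]},
  {"offset": [0,0,-0.15],"dr": [0,0,0]},
  {"offset": [0,0,-0.15],"dr": [0,0,0]},
  {"offset": [0,0,-0.15],"dr": [0,0,0]},
  {"offset": [0,0,-0.15],"dr": [0,0,0]},
  {"offset": [0,0,-0.15],"dr": [0,0,0]},
  {"offset": [0,0,-0.15],"dr": [0,0,0]},
  {"offset": [0,0,-0.15],"dr": [0,0,0]},
  {"offset": [0,0,-0.15],"dr": [0,0,0]},
])

```text
time_s: 13.3
position: [0.6119, -0.0786, 0.2681]
tcp_rot: [[-0.993, -0.118, 0.0], [-0.118, 0.993, -0.0], [-0.0, -0.0, -1.0]]
force: [-0.3, 0.1, 0.3]
opening: 0.002
grasp_force: 0.0
```

Emit:
servo_tool([
  {"offset": [0,0,0],"dr": [0,0,0]},
  {"offset": [0,0,0],"dr": [0,0,0]},
  {"offset": [0,0,0],"dr": [0,0,0]},
  {"offset": [0,0,0],"dr": [0,0,0]},
  {"offset": [0,0,0],"dr": [0,0,0]},
  {"offset": [0,0,0],"dr": [0,0,0]},
  {"offset": [0,0,0],"dr": [0,0,0]},
  {"offset": [0,0,0],"dr": [0,0,0]},
  {"offset": [0,0,0],"dr": [0,0,0]},
  {"offset": [0,0,0],"dr": [0,0,0]},
  {"offset": [0,0,0],"dr": [0,0,0]},
  {"offset": [0,0,0],"dr": [0,0,0]},
  {"offset": [0,0,0],"dr": [0,0,0]},
  {"offset": [0,0,0],"dr": [0,0,0]},
  {"offset": [0,0,0],"dr": [0,0,0]},
  {"offset": [0,0,0],"dr": [0,0,0]},
])

```text
time_s: 14.63
position: [0.6118, -0.0786, 0.2681]
tcp_rot: [[-0.993, -0.118, 0.0], [-0.118, 0.993, -0.0], [-0.0, -0.0, -1.0]]
force: [-1.0, -0.2, 0.1]
opening: 0.009
grasp_force: 0.0
```

Run:
```python
from rig import bot, viewer
import cv2
cv2.imwrite("pics/top3.png",viewer.capture("top")["color"][:,:,::-1])
s=bot.read_state();print(s["force"],s["position"],s["time_s"])
```

```text
[ 0.0695058   0.26639207 -0.09665547] [ 0.61180334 -0.0785972   0.26803492] 14.6833
```

View pics/top3.png

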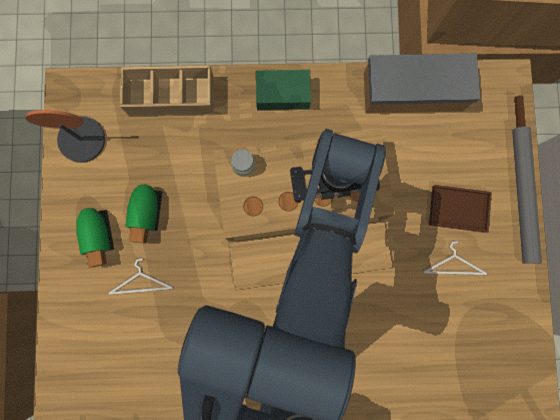

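The panel lies open in front of the box, its edge running from (235,290) to (393,268). The jar, boots, hangers and tray are where they were, and the tool hovers clear with no force. The stopper is hidden under the arm, but the tool never went near it.

```bash
python3 -c "
from rig import ticket
print(ticket.hand_in())"
```

```text
the job is handed in; nothing more can be done
None
```

Cap 1 was the sprung one: I pressed it fully in, the front panel dropped open by itself, nothing else was touched, and the job is handed in at about 15 s with the arm clear.

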